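# Collar and spring clip on a desk lamp's swivel stud

### The arm

A 7-joint arm with a two-finger parallel gripper is mounted at the origin on the work surface. World frame = base frame: x ahead of the robot, y to its left, z up, the work surface at z = 0. Lengths are in m, angles in rad, forces in N, time in s.
With the tool pointing down it reaches from about 0.35 to 0.9 m from the base axis. Payload 8.1 kg.
Tool frame: the origin (TCP) lies midway between the tips of the shut fingers; the grasp point (between the pads) lies 19 mm behind it; z points along the fingers, y is the line along which they close (so a half turn about z gives the same grasp; the last joint's range is limited). The gripper opens to 92 mm and grips with 3 to 60 N. Pads are 19 mm wide; open, the fingers measure 130 mm over their backs; the gripper's body (75 mm by 190 mm) begins 47 mm behind the grasp point.
Start: joints at [-1.332, 0.434, 0.025, 1.573, -0.012, 1.134, -0.075], TCP at [0.21, 0.589, 0.227] pointing down, gripper open.
Joint ranges: [-2.62, 2.62], [-0.44, 2.09], [-1.27, 1.32], [0.08, 2.57], [-1.32, 4.46], [0.12, 2], [-2.74, 2.74]. Speed limits (rad/s): [2.22, 2.22, 3.01, 3.01, 3.14, 3.14, 3.14].

### API

Orientations are given as a rotation vector (axis times angle).
In Python, from cell import arm gives the robot as it stands.
- The arm moves only by the tool move_arm, never from a script. Its argument "motion" is a list of rows, each an object of numbers: "tx", "ty", "tz": the shift along the tool's x, y, z normalised to -1 to 1, where 1 is 1000 mm; "twist": the turn about the tool's z normalised to -1 to 1, where 1 is pi/2 rad. In form: [{"tx": .., "ty": .., "tz": .., "twist": ..}, ...]. A call has 1 to 12 rows; each row shifts and turns the commanded pose from where the row before left it, along the tool's axes as they then stand; what a row does not reach is not made up. A row lasts 1/10 s, in which the tool goes at most 50 mm and 8.59 degrees, less where a joint would pass 70% of its speed; a pose out of reach is approached as far as the arm can. A call with a number of a shift or a turn outside -1 to 1 is refused whole. A call with a gripper value outside its range is refused whole. "gripper" is the gripper's target within -1 to 1 (shut at 1, half-way at 0, fully open at -1), set as the call begins (left out, the last holds). The fingers move at their own pace and stop on an object; "squeeze" is the grip in N (left out, the last holds). Time passes only in rows, so rows that do not move let the fingers close. It gives the time, the measured TCP pose, the force, the opening and the grip force at its end, in the units of the state.
- arm.observe(): the state, without advancing time (a new reading comes with each control period).
- arm.get_image(name): name is "side" or "top"; returns the picture (420x560x3 uint8, red, green, blue); there is no depth.
- arm.calibration(name): a dict with "K" (3x3 intrinsics, pixels), "T" (4x4, takes a point from camera to world coordinates). Camera axes: x right, y down, z forward; pixel columns grow to the right and rows downward; lengths in m; the calibration is good to about 2 mm. A picture is of the moment at which its call begins. calibration takes no time and is no camera call.
- arm.sign_off(): hands the job in; it is judged then, once.
Trained networks look in the newest picture that a camera, given by its name, has taken for a name from the list of things; names that differ only in an ending like _2 or _b are one class to them, and where a whole thing is asked for, a point or a joint stands for the part that bears it (a point fixed in the world has none). Each returns a list of dicts, best first, with "conf" (0 to 1); they miss things now and then, are a little off and sometimes report something else, mostly with a low value. They report only what shows in the picture. A call takes as long as a camera call. They do not tell look-alikes from the thing itself.
- arm.look_for(camera, query): "point" ([column, row] as shares, 0 to 1, of the picture: columns of its width, rows of its height, amid what is visible of it).
- arm.regions_of(camera, query): "region" (420x560 bool, what is visible of it) and "point" ([column, row] as shares, 0 to 1, of the picture: columns of its width, rows of its height, amid what is visible of it).
- arm.place_of(camera, query): "point" ([column, row] as shares, 0 to 1, of the picture: columns of its width, rows of its height: a listed point, or the origin of a listed thing).
The state is a dict: "clock": time; "joints": joint angles; "dq": joint speeds; "joint_efforts": joint torques, N m; "position": TCP position; "ee_rot": TCP orientation; "force": force on the tool from outside, world axes, zero at the start; "ft_torque": the same for the moment, N m; "width": opening from 0.0 (shut) to 1.0 (fully open); "gripper_force": force on a finger pad.
Only numpy, scipy, OpenCV 4.12 (cv2) and the standard library are available. Lean on these libraries where they do the work, as an engineer would, in place of code of your own. Each camera call takes 0.05 s, during which the arm holds its last target. There are 200 camera calls.

### The job

Put the blue collar over the lamp base's steel stud, onto the white spring cup, and let go. Then take the open spring clip by its yellow tab, press the collar down with it until the collar stops hard, and keeping it down push the clip sideways into the brass groove under the stud's head until it snaps fully home, and let go. Work gently, so that all that bears on the lamp base never adds up to more than 35 N, and leave the other things where they are.

Things in the scene. Friction and masses are not known exactly. Their poses are not given: they have to be found in the camera images.
- lamp_base: Desk lamp's black base, diameter 160 mm, fixed, z up. Origin: centre of its underside, on the stud's axis. A grey column (diameter 36 mm) stands in it, screwed up by hand: its flat top, the shoulder, is 60 to 77 mm above the table, different each time and not measured. Round it rides a white spring cup (diameter 50 mm), top at 82 mm when free, sprung up with 2 to 7 N (0.18 N per mm).
- stud_axis (a point): Fixed point on the upright stud's axis, 82 mm above the table (centre of the free cup's top). Measured up from the hidden shoulder: stud, diameter 18 mm, 0 to 14 mm; brass groove, diameter 12 mm, 14 to 24 mm; head, diameter 18 mm, 24 to 29 mm; chamfered tip to 33 mm. When the collar is pressed 5 to 22 mm down it stops hard on the shoulder, and an 8 mm gap is open between collar and head.
- collar: Loose blue plastic ring lying flat, outer diameter 50 mm, hole diameter 22 mm, height 16 mm, 40 to 85 g. Origin: centre of its underside, z up. On the free cup its top is 98 mm above the table.
- clip: Loose open spring clip lying flat, about 50 g, steel, 6 mm thick, 55 mm long (x -38 to +17 mm), 31 mm wide, with an upright yellow tab (clip_tab). Origin: on its underside, where the stud's axis lies when the clip is home; +x points out of the mouth (push along +x), z up. When home, a rigid stop at x -6.3 mm is at the groove and the lips have closed behind it.
- clip_lips (a point): Midway between the clip's two round lips (radius 4 mm, 7 mm apart at rest), at x +7 mm, y 0, z 3 mm in the clip's frame. The jaws are sprung, pivoted at x -16 mm, y +-10 mm, and must spread to 12 mm to pass the groove: about 7 to 14 N of push, falling away as it snaps. Flared tips beyond the lips reach x +17 mm, about 26 mm apart.
- clip_tab (a point): Centre of the clip's upright yellow tab, at x -28 mm, y 0, z 22 mm in the clip's frame. The tab is 20 mm long (x), 12 mm thick (y) and stands from 6 to 37 mm above the clip's underside; grip it across y.
- thumb_knob: Red stepped knob, diameter 26 mm, 24 mm high. Bystander: leave it alone. Origin: centre of its underside.
- big_washer: Flat black rubber ring, outer diameter 64 mm, 8 mm high (not the collar). Bystander: leave it alone. Origin: centre of its underside.
- paint_green: Green paint jar, diameter 40 mm, 75 mm high. Bystander: leave it alone. Origin: centre of its underside.
- paint_pink: Pink paint jar, diameter 40 mm, 75 mm high. Bystander: leave it alone. Origin: centre of its underside.
- brush: Flat paint brush lying flat, 200 mm long. Bystander: leave it alone. Origin: centre of its underside.
- paint_dish: Flower-shaped metal paint dish, diameter 110 mm, 30 mm high in the middle. Bystander: leave it alone. Origin: centre of its underside.
- painted_lamp: Brightly painted table lamp, shade diameter 172 mm, 270 mm high. Bystander: leave it alone. Origin: centre of its underside.
Not all that is in view belongs to the job. Of the things that look like the collar, take the one that is nearest to the robot's base at the start. Leave any turquoise look-alike of the clip alone.

How it is judged:
On the way, in this order (a step that is already met when the one before it is completed fails the run):
1. the collar sits level on the spring cup around the stud, let go (horizontal distance between collar and lamp_base below 0.004 m and z of collar in the frame of lamp_base between 0.079 and 0.085 m and angle between collar's own z axis and vertical below 0.12 rad and contact force between the fingers and collar below 0.2 N), for 0.2 s.
2. the clip has snapped home in the groove and keeps the collar down (horizontal distance between collar and lamp_base below 0.004 m and z of collar in the frame of lamp_base between 0.056 and 0.0805 m and angle between collar's own z axis and vertical below 0.12 rad and horizontal distance between clip and lamp_base below 0.003 m and z of clip in the frame of collar between 0.0145 and 0.0195 m and angle between clip's own z axis and vertical below 0.15 rad), for 0.2 s.
At the end, for the whole second after the job is handed in: Collar round the stud, kept down by the clip (centre within 4 mm of the stud axis, underside 56 to 80.5 mm up, tilt under 0.12 rad); clip home in the groove (origin within 3 mm of the axis, underside 14.5 to 19.5 mm above the collar's, tilt under 0.15 rad); both let go and at rest (all of step 2 and linear speed of each of collar, clip below 0.02 m/s); the robot touches nothing.
It fails at once if the lamp base takes contact forces of over 35 N in all (contact force between lamp_base and anything else above 35 N).
It fails at once if a bystander is moved more than 20 mm (distance of any of thumb_knob, big_washer, paint_green, paint_pink, brush, paint_dish, painted_lamp from where it was at the start of the episode above 0.02 m).
It also fails if it takes over 72 s, if anything falls off the work surface, if the arm or the gripper's body presses on something with over 40 N, if the wrist force passes 120 N, or if a joint passes its speed limit or range.

## Working session

There is one attempt and no reset: what is moved stays moved. The work goes in short steps, Python scripts to look and compute and a tool call to move; the robot and the scene stay as the last step left them, time stands still between calls to the robot, and variables do not carry over. Pictures are saved under pics/ and viewed, at most 10 in all, crops included, and the job is handed in when it is done.

Besides the shell and the picture viewer there is one more tool, called after ">>>" by a JSON object that holds its "op" and its "data", one argument or row to a line. move_arm: Moves the arm, as the interface text tells. Scaled input: -1 to 1 covers 1000 mm each way for a shift and pi/2 rad each way for a turn. Its arguments: {"type":"object","properties":{"motion":{"type":"array","items":{"type":"object","properties":{"tx":{"type":"number"},"ty":{"type":"number"},"tz":{"type":"number"},"twist":{"type":"number"}}}},"gripper":{"type":"number"},"squeeze":{"type":"number"}},"required":["motion"]}

```bash
mkdir -p pics; ls; cat > h.py <<'E'
import numpy as np, cv2
from cell import arm
from scipy.spatial.transform import Rotation as R
def ray(cam,p):
    c=arm.calibration(cam);K=np.array(c["K"]);T=np.array(c["T"])
    d=T[:3,:3]@np.linalg.inv(K)@np.array([p[0]*560,p[1]*420,1.]);return T[:3,3],d
def at_z(cam,p,z):
    o,d=ray(cam,p);return o+d*(z-o[2])/d[2]
def proj(cam,X):
    c=arm.calibration(cam);K=np.array(c["K"]);T=np.linalg.inv(np.array(c["T"]))
    q=K@(T[:3,:3]@np.array(X)+T[:3,3]);return q[:2]/q[2]
def save(cam,name,crop=None,s=1):
    im=arm.get_image(cam)[:,:,::-1]
    if crop: im=im[crop[1]:crop[3],crop[0]:crop[2]]
    cv2.imwrite("pics/"+name,cv2.resize(im,None,fx=s,fy=s,interpolation=cv2.INTER_CUBIC))
E
python3 - <<'E'
from h import *
a=arm.get_image("top");b=arm.get_image("side")
cv2.imwrite("pics/a.png",cv2.resize(np.hstack([a,b])[:,:,::-1],(800,300),interpolation=cv2.INTER_AREA))
cv2.imwrite("pics/top.png",a[:,:,::-1]);cv2.imwrite("pics/side.png",b[:,:,::-1])
for c in("top","side"):
    print(c,np.round(arm.calibration(c)["T"],3).tolist(),arm.calibration(c)["K"])
    for q in("collar","clip","clip_tab","clip_lips","stud_axis","lamp_base"):
        for r in arm.place_of(c,q):
            p=r["point"];print(c,q,round(r["conf"],2),np.round([p[0]*560,p[1]*420],1),np.round(at_z(c,p,{"stud_axis":.082,"clip_tab":.022,"clip_lips":.003}.get(q,0)),3))
print(arm.observe())
E
```

```text
pics
top [[-0.038, -0.974, 0.226, 0.25], [-0.999, 0.036, -0.013, 0.062], [0.005, -0.226, -0.974, 1.47], [0.0, 0.0, 0.0, 1.0]] [[544.88949817   0.         275.74665899]
 [  0.         544.88949817 211.08922943]
 [  0.           0.           1.        ]]
top collar 0.7 [316.9 245.5] [ 0.49  -0.067  0.   ]
top collar 0.68 [366.4 231.6] [ 0.524 -0.205  0.   ]
top collar 0.62 [344.8 211.8] [ 0.582 -0.149  0.   ]
top clip 0.63 [385.  190.3] [ 0.639 -0.266  0.   ]
top clip 0.5 [400.1 150.2] [ 0.756 -0.319  0.   ]
top clip_tab 0.71 [384.4 200.1] [ 0.606 -0.257  0.022]
top clip_lips 0.64 [384.4 190.9] [ 0.637 -0.263  0.003]
top clip_lips 0.47 [398.7 148.6] [ 0.759 -0.314  0.003]
top stud_axis 0.82 [234.2 221.8] [0.547 0.152 0.082]
top lamp_base 0.81 [234.5 227.9] [0.547 0.157 0.   ]
side [[1.0, -0.006, 0.022, 0.543], [-0.021, -0.616, 0.787, -0.764], [0.009, -0.788, -0.616, 0.734], [0.0, 0.0, 0.0, 1.0]] [[439.28626281   0.         283.45336274]
 [  0.         439.28626281 215.38295871]
 [  0.           0.           1.        ]]
side collar 0.82 [287.2 308.6] [ 0.57  -0.148  0.   ]
side collar 
[... 678 characters left out ...]
152 0.   ]
{'clock': 0.7, 'joints': array([-1.33158012,  0.43446449,  0.02500549,  1.57319702, -0.01161303,
        1.13402227, -0.07510687]), 'dq': array([ 0.00073917,  0.00127617,  0.00087367,  0.00031006,  0.00052255,
        0.00091456, -0.00042793]), 'joint_efforts': array([-1.11392066e-03, -6.67497396e+01,  9.83045138e-01, -3.14771247e+01,
       -6.06411765e-02,  3.22286098e-02,  2.94814004e-05]), 'position': array([0.20952636, 0.58884108, 0.22676513]), 'ee_rot': array([5.34470652e-01, 3.09578805e+00, 8.43548687e-05]), 'force': array([ 0.29095629, -0.24919766,  0.45179173]), 'ft_torque': array([ 0.05934417, -0.04141731,  0.04363749]), 'gripper_force': 0.0, 'width': 0.9993628582767544}
```

View pics/top.png

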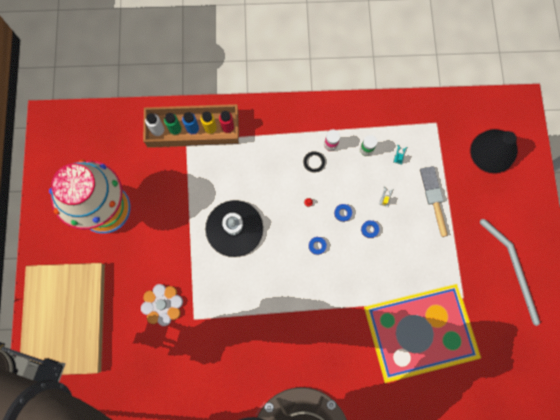

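View pics/side.png

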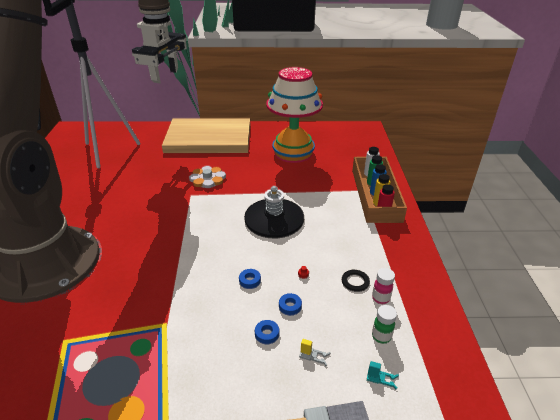

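Candidates for the collar: blue rings at top-picture pixels (317,245), (366,231) and (345,212). The first lies at about 0.49 m from the base and is the nearest. For the clip, the yellow-tabbed one is at (385,195), and the turquoise one at (400,152) is the look-alike. I'll check these choices in a crop and measure.

```bash
cat >> h.py <<'E'
def tri(pa,pb):
    A=np.zeros((3,3));b=np.zeros(3)
    for cam,p in(("top",pa),("side",pb)):
        o,d=ray(cam,p);d=d/np.linalg.norm(d);M=np.eye(3)-np.outer(d,d);A+=M;b+=M@o
    return np.linalg.solve(A,b)
def near(cam,q,X):
    best=None
    for r in arm.place_of(cam,q):
        e=np.linalg.norm(np.array(r["point"])*[560,420]-proj(cam,X))
        if e<15 and(best is None or e<best[0]):best=(e,r["point"])
    return best and best[1]
def meas(q,X,n=3):
    """median over n fresh pictures: top at known z, side at known z, triangulated"""
    P={"top":[],"side":[]}
    for _ in range(n):
        for c in P:
            arm.get_image(c);p=near(c,q,X)
            if p is not None:P[c].append(p)
    m={c:np.median(v,0) if v else None for c,v in P.items()}
    print(q,[len(v) for v in P.values()],*[np.round(at_z(c,m[c],X[2]),4)[:2] for c in m if m[c] is not None],
      np.round(tri(m["top"],m["side"]),4) if all(v is not None for v in m.values()) else "")
E
python3 - <<'E'
from h import *
for q,X in(("collar",(.49,-.063,0)),("stud_axis",(.547,.152,.082)),("lamp_base",(.547,.152,0)),("clip",(.633,-.27,0)),("clip_tab",(.604,-.255,.022)),("clip_lips",(.637,-.266,.003))):meas(q,X,3)
a=arm.get_image("top")[:,:,::-1];b=arm.get_image("side")[:,:,::-1]
f=lambda i,x,y:cv2.resize(i[y:y+60,x:x+80],(400,300),interpolation=cv2.INTER_CUBIC)
cv2.imwrite("pics/c.png",np.vstack([np.hstack([f(a,310,180),f(a,195,190)]),np.hstack([f(b,240,260),f(b,235,180)])]))
for c,X in(("top",(.49,-.063,.016)),("top",(.547,.152,.082)),("side",(.49,-.063,.016)),("side",(.547,.152,.082))):print(proj(c,X))
E
```

```text
collar [3, 3] [ 0.4952 -0.0704] [ 0.4858 -0.064 ] [ 0.4901 -0.0705  0.0083]
stud_axis [3, 3] [0.5507 0.1526] [0.5468 0.1621] [0.5479 0.1519 0.0896]
lamp_base [3, 3] [0.5435 0.1627] [0.5487 0.161 ] [ 0.5464  0.1633 -0.0026]
clip [3, 3] [ 0.6329 -0.269 ] [ 0.6328 -0.2662] [ 0.6322 -0.2683  0.003 ]
clip_tab [3, 3] [ 0.6059 -0.254 ] [ 0.6067 -0.2548] [ 0.6065 -0.2542  0.021 ]
clip_lips [3, 3] [ 0.6405 -0.2688] [ 0.6375 -0.2701] [ 0.6391 -0.2691  0.0022]
[316.02769403 244.60665594]
[234.32654697 221.78147833]
[250.69041922 274.73928158]
[275.23237625 195.55836096]
```

View pics/c.png

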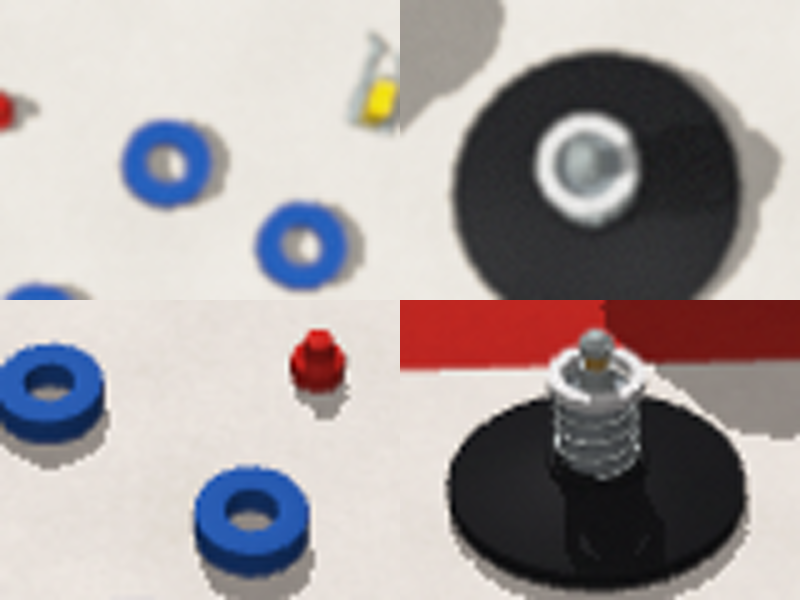

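The crop confirms the choice: plain blue rings, with the nearest one cut off at the left edge. It also shows the white cup around the stud and the red knob (bystander). Next I'll refine by fitting silhouettes.

```bash
cat >> h.py <<'E'
def cyl(cam,x,y,r,z0,z1):
    t=np.linspace(0,2*np.pi,60);pts=[proj(cam,(x+r*np.cos(a),y+r*np.sin(a),z)) for z in(z0,z1) for a in t]
    return cv2.convexHull(np.array(pts,np.float32))
def cen(h):
    m=cv2.moments(h);return np.array([m["m10"],m["m01"]])/m["m00"]
def fitc(cam,target,x,y,r,z0,z1):
    for _ in range(4):
        c=cen(cyl(cam,x,y,r,z0,z1));p=lambda q:at_z(cam,q/[560,420],(z0+z1)/2)[:2]
        dx=p(target)-p(c);x+=dx[0];y+=dx[1]
    return np.array([x,y])
def blob(mask,near):
    n,l,s,c=cv2.connectedComponentsWithStats(mask.astype(np.uint8))
    k=1+np.argmin(np.linalg.norm(c[1:]-near,axis=1))
    cs,_=cv2.findContours((l==k).astype(np.uint8),cv2.RETR_EXTERNAL,cv2.CHAIN_APPROX_NONE)
    f=np.zeros(mask.shape,np.uint8);cv2.drawContours(f,[max(cs,key=cv2.contourArea)],-1,1,-1)
    ys,xs=np.nonzero(f);return np.array([xs.mean(),ys.mean()]),f.sum()
def blue(im):
    h=cv2.cvtColor(im,cv2.COLOR_RGB2HSV);return (h[...,0]>100)&(h[...,0]<130)&(h[...,1]>120)&(h[...,2]>60)
E
python3 - <<'E'
from h import *
for c in("top","side"):
    im=arm.get_image(c);h=cv2.cvtColor(im,cv2.COLOR_RGB2HSV)
    t,n=blob(blue(im),proj(c,(.49,-.066,.008)))
    print(c,"collar",n,cv2.contourArea(cyl(c,.49,-.066,.025,0,.016)),fitc(c,t,.49,-.066,.025,0,.016))
    # cup: white ring, closed
    u,v=proj(c,(.547,.155,.082));m=np.zeros(im.shape[:2],bool)
    y0,x0=int(v)-22,int(u)-20;dark=im.max(2)<75
    t,n=blob(dark,proj(c,(.547,.155,0)));
    for z1 in(.008,.015,.02):print(" base",n,cv2.contourArea(cyl(c,.547,.155,.08,0,z1)),fitc(c,t,.547,.155,.08,0,z1))
    w=(im.min(2)>170);w[:y0]=0;w[y0+45:]=0;w[:,:x0]=0;w[:,x0+40:]=0
    n_,l,s,ce=cv2.connectedComponentsWithStats(w.astype(np.uint8));k=1+np.argmin(np.linalg.norm(ce[1:]-[u,v],axis=1))
    ys,xs=np.nonzero(l==k);e=cv2.fitEllipse(cv2.convexHull(np.stack([xs,ys],1).astype(np.float32)))
    print(" cup",s[k],e,fitc(c,np.array(e[0]),.547,.155,.025,.082,.0821), cv2.fitEllipse(cyl(c,.547,.155,.025,.082,.0821)))
    hy=h[...,0];ym=(hy>20)&(hy<35)&(h[...,1]>150)
    t,n=blob(ym,proj(c,(.6065,-.2542,.022)));print(" tab",n,t,at_z(c,t/[560,420],.0215))
E
```

```text
top collar 227 282.27231141738594 [ 0.48939793 -0.06673017]
 base 2450 2655.9006408825517 [0.54660492 0.15763085]
 base 2450 2699.9941553171957 [0.54568194 0.15732928]
 base 2450 2731.860769997118 [0.54501936 0.15711281]Traceback (most recent call last):
  File "<stdin>", line 14, in <module>
  File "h.py", line 38, in cyl
    t=np.linspace(0,2*np.pi,60);pts=[proj(cam,(x+r*np.cos(a),y+r*np.sin(a),z)) for z in(z0,z1) for a in t]
                                     ~~~~^^^^^^^^^^^^^^^^^^^^^^^^^^^^^^^^^^^^^
  File "h.py", line 10, in proj
    c=arm.calibration(cam);K=np.array(c["K"]);T=np.linalg.inv(np.array(c["T"]))
ValueError: time passes only in moves, steps and waits
```

```bash
python3 - <<'E'
s=open('h.py').read()
s=s.replace("def ray(","import functools\n@functools.lru_cache(None)\ndef cal(c):\n    d=arm.calibration(c);return np.array(d['K']),np.array(d['T'])\ndef ray(",1)
s=s.replace('c=arm.calibration(cam);K=np.array(c["K"]);T=np.array(c["T"])','K,T=cal(cam)').replace('c=arm.calibration(cam);K=np.array(c["K"]);T=np.linalg.inv(np.array(c["T"]))','K,T=cal(cam);T=np.linalg.inv(T)')
open('h.py','w').write(s)
E
cat > m.py <<'E'
from h import *
for c in("top","side"):
    im=arm.get_image(c);h=cv2.cvtColor(im,cv2.COLOR_RGB2HSV)
    t,n=blob(blue(im),proj(c,(.49,-.066,.008)))
    print(c,"collar",n,cv2.contourArea(cyl(c,.49,-.066,.025,0,.016)),fitc(c,t,.49,-.066,.025,0,.016))
    u,v=proj(c,(.547,.155,.082));y0,x0=int(v)-22,int(u)-20
    w=(im.min(2)>150);w[:y0]=0;w[y0+45:]=0;w[:,:x0]=0;w[:,x0+40:]=0
    n_,l,s,ce=cv2.connectedComponentsWithStats(w.astype(np.uint8));k=1+np.argmin(np.linalg.norm(ce[1:]-[u,v],axis=1))
    ys,xs=np.nonzero(l==k);e=cv2.fitEllipse(cv2.convexHull(np.stack([xs,ys],1).astype(np.float32)))
    print(" cup",s[k],e,fitc(c,np.array(e[0]),.547,.155,.025,.082,.0821), cv2.fitEllipse(cyl(c,.547,.155,.025,.082,.0821)))
    hy=h[...,0];ym=(hy>20)&(hy<35)&(h[...,1]>150)
    t,n=blob(ym,proj(c,(.6065,-.2542,.022)));print(" tab",n,t,at_z(c,t/[560,420],.0215))
E
python3 m.py
```

```text
top collar 225 282.27231141738594 [ 0.48939183 -0.06673495]
 cup [223 213  19  21 194] ((231.90591430664062, 222.6884307861328), (19.076913833618164, 20.588424682617188), 174.02874755859375) [0.54490693 0.15833137] ((233.170654296875, 221.85585021972656), (18.75543785095215, 19.274272918701172), 71.55196380615234)
 tab 32 [385.5 200. ] [ 0.60584763 -0.25992984  0.0215    ]
side collar 341 387.99688522168435 [ 0.48684469 -0.06538341]Traceback (most recent call last):
  File "m.py", line 9, in <module>
    ys,xs=np.nonzero(l==k);e=cv2.fitEllipse(cv2.convexHull(np.stack([xs,ys],1).astype(np.float32)))
                             ~~~~~~~~~~~~~~^^^^^^^^^^^^^^^^^^^^^^^^^^^^^^^^^^^^^^^^^^^^^^^^^^^^^^^^
cv2.error: OpenCV(4.12.0) /io/opencv/modules/imgproc/src/shapedescr.cpp:361: error: (-201:Incorrect size of input array) There should be at least 5 points to fit the ellipse in function 'fitEllipseNoDirect'
```

```bash
cat >> h.py <<'E'
def plan(X,yaw=None):
    """tool-frame shift to X (m = input units); yaw: wanted angle of tool y in world, deg mod 180"""
    o=arm.observe();Rm=R.from_rotvec(o["ee_rot"]).as_matrix();d=Rm.T@(np.array(X)-o["position"])
    a=np.degrees(np.arctan2(Rm[1,1],Rm[0,1]));print("tool",np.round(d,4),"ytool",round(a,2),"j",np.round(o["joints"],2))
    if yaw is not None:
        e=(yaw-a+90)%180-90;print("twist deg about tool z",-e,"units",-e/90)
E
python3 - <<'E'
from h import *
plan((.488,-.066,.227))
E
```

```text
tool [-4.819e-01 -5.236e-01 -3.000e-04] ytool 70.41 j [-1.33  0.43  0.03  1.57 -0.01  1.13 -0.08]
```

>>> {"op": "move_arm", "data": {
  "motion": [
    {"tx": -0.03, "ty": -0.0327},
    {"tx": -0.03, "ty": -0.0327},
    {"tx": -0.03, "ty": -0.0327},
    {"tx": -0.03, "ty": -0.0327},
    {"tx": -0.03, "ty": -0.0327},
    {"tx": -0.03, "ty": -0.0327},
    {"tx": -0.03, "ty": -0.0327},
    {"tx": -0.03, "ty": -0.0327},
    {"tx": -0.03, "ty": -0.0327},
    {"tx": -0.03, "ty": -0.0327},
    {"tx": -0.03, "ty": -0.0327},
    {"tx": -0.03, "ty": -0.0327}
  ],
  "gripper": -1,
  "squeeze": 10
}}

```text
invalid input
```

>>> {"op": "move_arm", "data": {
  "motion": [
    {"tx": -0.03, "ty": -0.0327},
    {"tx": -0.03, "ty": -0.0327},
    {"tx": -0.03, "ty": -0.0327},
    {"tx": -0.03, "ty": -0.0327},
    {},
    {}
  ]
}}

```text
invalid input
```

```bash
python3 - <<'E'
from h import *
plan((.488,-.066,.006))
print(arm.observe()["position"],arm.observe()["clock"])
E
```

```text
tool [-0.4819 -0.5236  0.2207] ytool 70.41 j [-1.33  0.43  0.03  1.57 -0.01  1.13 -0.08]
[0.20951751 0.58883966 0.22673847] 4.55
```

>>> {"op": "move_arm", "data": {
  "motion": [
    {"tx": -0.03, "ty": -0.0327, "tz": 0, "twist": 0},
    {"tx": -0.03, "ty": -0.0327, "tz": 0, "twist": 0},
    {"tx": -0.03, "ty": -0.0327, "tz": 0, "twist": 0},
    {"tx": -0.03, "ty": -0.0327, "tz": 0, "twist": 0},
    {"tx": -0.03, "ty": -0.0327, "tz": 0, "twist": 0},
    {"tx": -0.03, "ty": -0.0327, "tz": 0, "twist": 0},
    {"tx": -0.03, "ty": -0.0327, "tz": 0, "twist": 0},
    {"tx": -0.03, "ty": -0.0327, "tz": 0, "twist": 0},
    {"tx": -0.03, "ty": -0.0327, "tz": 0, "twist": 0},
    {"tx": -0.03, "ty": -0.0327, "tz": 0, "twist": 0},
    {"tx": -0.03, "ty": -0.0327, "tz": 0, "twist": 0},
    {"tx": -0.03, "ty": -0.0327, "tz": 0, "twist": 0}
  ],
  "gripper": -1,
  "squeeze": 10
}}

```text
clock: 5.75
position: [0.4176, 0.0968, 0.2271]
ee_rot: [0.534, 3.095, 0.001]
force: [0.9, 0.9, 0.3]
width: 1.002
gripper_force: 0.0
```

>>> {"op": "move_arm", "data": {
  "motion": [
    {"tx": -0.03, "ty": -0.0325, "tz": 0, "twist": 0},
    {"tx": -0.03, "ty": -0.0325, "tz": 0.01, "twist": 0},
    {"tx": -0.03, "ty": -0.0325, "tz": 0.02, "twist": 0},
    {"tx": -0.03, "ty": -0.0325, "tz": 0.02, "twist": 0},
    {"tx": 0, "ty": 0, "tz": 0.04, "twist": 0},
    {"tx": 0, "ty": 0, "tz": 0.04, "twist": 0},
    {"tx": 0, "ty": 0, "tz": 0.02, "twist": 0},
    {"tx": 0, "ty": 0, "tz": 0, "twist": 0},
    {"tx": 0, "ty": 0, "tz": 0, "twist": 0}
  ]
}}

```text
clock: 6.65
position: [0.4868, -0.0644, 0.0772]
ee_rot: [-0.535, -3.096, 0.0]
force: [-0.4, 0.4, 0.0]
width: 1.003
gripper_force: 0.0
```

```bash
python3 - <<'E'
from h import *
for c in("top","side"):
    im=arm.get_image(c);t,n=blob(blue(im),proj(c,(.488,-.066,.008)));print(c,n,fitc(c,t,.488,-.066,.025,0,.016))
    cv2.imwrite(f"pics/{c}2.png",im[:,:,::-1])
plan((.488,-.066,.006))
E
```

```text
top 219 [ 0.53023805 -0.21329058]
side 341 [ 0.4868218 -0.0654743]
tool [-0.0007 -0.0017  0.0721] ytool 70.42 j [-0.28  0.43  0.39  2.08 -0.26  0.67  1.52]
```

>>> {"op": "move_arm", "data": {
  "motion": [
    {"tx": 0, "ty": -0.001, "tz": 0.03, "twist": 0},
    {"tx": 0, "ty": 0, "tz": 0.026, "twist": 0},
    {"tx": 0, "ty": 0, "tz": 0.015, "twist": 0},
    {"tx": 0, "ty": 0, "tz": 0, "twist": 0}
  ]
}}

```text
clock: 7.15
position: [0.4861, -0.0649, 0.0055]
ee_rot: [-0.534, -3.095, -0.0]
force: [0.1, 0.2, -0.1]
width: 0.996
gripper_force: 0.0
```

>>> {"op": "move_arm", "data": {
  "motion": [
    {"tx": 0, "ty": 0, "tz": 0, "twist": 0},
    {"tx": 0, "ty": 0, "tz": 0, "twist": 0},
    {"tx": 0, "ty": 0, "tz": 0, "twist": 0},
    {"tx": 0, "ty": 0, "tz": 0, "twist": 0},
    {"tx": 0, "ty": 0, "tz": 0, "twist": 0},
    {"tx": 0, "ty": 0, "tz": 0, "twist": 0}
  ],
  "gripper": 1,
  "squeeze": 15
}}

```text
clock: 7.75
position: [0.4864, -0.0652, 0.0059]
ee_rot: [0.534, 3.095, 0.0]
force: [-0.8, -0.6, 3.7]
width: 0.546
gripper_force: 15.0
```

>>> {"op": "move_arm", "data": {
  "motion": [
    {"tx": 0, "ty": 0, "tz": -0.02, "twist": 0},
    {"tx": 0, "ty": 0, "tz": -0.04, "twist": 0},
    {"tx": 0, "ty": 0, "tz": -0.04, "twist": 0},
    {"tx": 0, "ty": 0.02, "tz": -0.04, "twist": 0},
    {"tx": 0, "ty": 0.04, "tz": 0, "twist": 0},
    {"tx": 0, "ty": 0.03, "tz": 0, "twist": 0},
    {"tx": 0, "ty": 0, "tz": 0, "twist": 0},
    {"tx": 0, "ty": 0, "tz": 0, "twist": 0}
  ]
}}

```text
clock: 8.55
position: [0.5161, 0.0201, 0.1454]
ee_rot: [-0.532, -3.096, 0.001]
force: [-0.4, -0.3, -0.8]
width: 0.542
gripper_force: 15.0
```

```bash
python3 - <<'E'
from h import *
o=arm.observe();p=o["position"];print(p,o["width"])
a=arm.get_image("top");b=arm.get_image("side")
t,n=blob(blue(b),proj("side",p));print("collar side",n,cv2.contourArea(cyl("side",p[0],p[1],.025,p[2]-.006,p[2]+.01)),fitc("side",t,p[0],p[1],.025,p[2]-.006,p[2]+.01))
meas("stud_axis",(.547,.155,.082),5)
# overlay hypothesis circles of the cup top for a visual check, 8x
out=[]
for c,im in(("top",a),("side",b)):
    u,v=proj(c,(.546,.157,.07)).astype(int);x0,y0=u-25,v-25;cr=cv2.resize(im[y0:y0+50,x0:x0+50,::-1],(400,400),interpolation=cv2.INTER_NEAREST)
    for z,r,col in((.082,.025,(0,0,255)),(.014,.08,(0,255,255))):
        t=np.linspace(0,2*np.pi,80);pts=np.array([proj(c,(.546+r*np.cos(q),.157+r*np.sin(q),z)) for q in t]);cv2.polylines(cr,[((pts+.5-[x0,y0])*8).astype(np.int32)],True,col,1)
    out.append(cr)
cv2.imwrite("pics/d.png",np.hstack(out))
E
```

```text
[0.51613453 0.02009853 0.14544741] 0.5419449572609012
collar side 158 366.93300360953435 [0.52844146 0.01709237]
stud_axis [5, 4] [0.549  0.1573] [0.5456 0.1633] [0.5467 0.1567 0.087 ]
```

View pics/d.png

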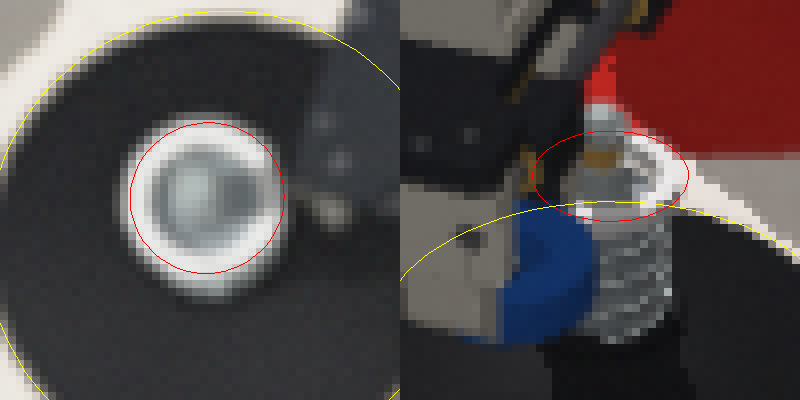

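Overlay at (0.546, 0.157): the cup ring in the top view (centre about 207,192 in the crop) sits a hair above the red circle, so the stud is at about (0.5475, 0.157). In the side view the collar is held clear of it. Carrying the collar over.

>>> {"op": "move_arm", "data": {
  "motion": [
    {"tx": 0.004, "ty": 0.035, "tz": 0, "twist": 0},
    {"tx": 0.005, "ty": 0.035, "tz": 0, "twist": 0},
    {"tx": 0.005, "ty": 0.035, "tz": 0, "twist": 0},
    {"tx": 0.0048, "ty": 0.0341, "tz": 0, "twist": 0},
    {"tx": 0, "ty": 0, "tz": 0.015, "twist": 0},
    {"tx": 0, "ty": 0, "tz": 0, "twist": 0},
    {"tx": 0, "ty": 0, "tz": 0, "twist": 0}
  ]
}}

```text
clock: 10.35
position: [0.5451, 0.156, 0.1306]
ee_rot: [-0.536, -3.095, 0.002]
force: [-0.2, -1.2, -1.3]
width: 0.542
gripper_force: 15.0
```

```bash
python3 - <<'E'
from h import *
o=arm.observe();p=o["position"];print(p,o["force"])
a=arm.get_image("top");b=arm.get_image("side");out=[]
for c,im in(("top",a),("side",b)):
    u,v=proj(c,(.546,.157,.1)).astype(int);x0,y0=u-25,v-25;cr=cv2.resize(im[y0:y0+50,x0:x0+50,::-1],(400,400),interpolation=cv2.INTER_NEAREST)
    out.append(cr)
cv2.imwrite("pics/e.png",np.hstack(out))
E
```

```text
[0.54505063 0.15598609 0.13063927] [-0.24428593 -1.2282283  -1.30093641]
```

View pics/e.png

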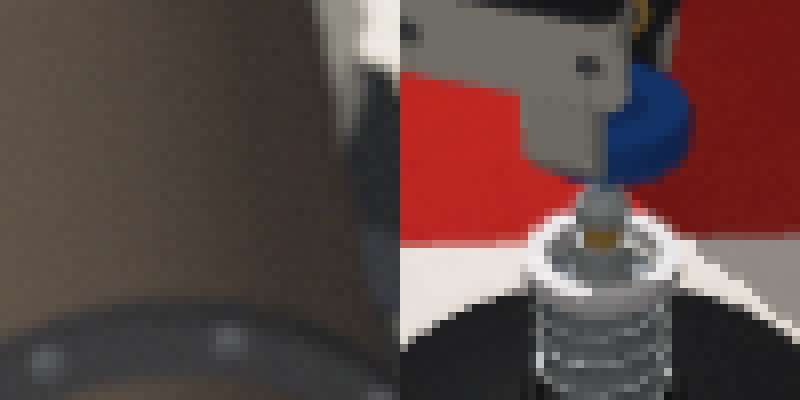

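The side crop shows the collar's right edge at about column 692 against 680 for the cup, so the collar looks 2–3 mm too far in +x. I'll measure that at sub-pixel level.

```bash
python3 - <<'E'
from h import *
from scipy.optimize import minimize
p=arm.observe()["position"];zb=p[2]-.006
ims=np.mean([arm.get_image("side").astype(float) for _ in range(3)],0)
im=ims.astype(np.uint8);m=blue(im);u,v=proj("side",(.546,.157,zb+.008))
n,l,s,c=cv2.connectedComponentsWithStats(m.astype(np.uint8));k=1+np.argmin(np.linalg.norm(c[1:]-[u,v],axis=1));print(s[k],c[k])
ys,xs=np.nonzero(l==k)
# subpixel right edge per row from 'blue-red' difference
D=ims[...,2]-ims[...,0]
def edge(row,x0,sig,d):  # crossing of half level going in direction d from inside x0
    return None
R_=[(r,xs[ys==r].max()) for r in sorted(set(ys))];print("right",R_)
B_=[(cc,ys[xs==cc].max()) for cc in sorted(set(xs))];print("bottom",B_)
for X in((.5451,.156),(.547,.157),(.549,.157)):
    h=cyl("side",*X,.025,zb,zb+.016)[:,0];print(X,"hull right",h[:,0].max(),"at row",h[h[:,0].argmax(),1],"bottom",h[:,1].max())
W=ims.min(2)
for r in(207,208,209,210,211,212,213,214,215):
    pass
y0=int(proj("side",(.5475,.157,.082))[1]);x0=int(proj("side",(.5475,.157,.082))[0])
for r in range(y0-3,y0+5):print(r,x0-13,W[r,x0-13:x0+14].astype(int).tolist())
for X in((.545,.157),(.5475,.157)):
    h=cyl("side",*X,.025,.082,.0821)[:,0];print(X,"cup L/R",h[:,0].min(),h[:,0].max(),"T/B",h[:,1].min(),h[:,1].max())
E
```

```text
[275 171  10  15 115] [279.56521739 178.47826087]
right [(np.int64(171), np.int64(280)), (np.int64(172), np.int64(282)), (np.int64(173), np.int64(283)), (np.int64(174), np.int64(284)), (np.int64(175), np.int64(284)), (np.int64(176), np.int64(284)), (np.int64(177), np.int64(284)), (np.int64(178), np.int64(284)), (np.int64(179), np.int64(284)), (np.int64(180), np.int64(284)), (np.int64(181), np.int64(284)), (np.int64(182), np.int64(283)), (np.int64(183), np.int64(283)), (np.int64(184), np.int64(281)), (np.int64(185), np.int64(279))]
bottom [(np.int64(275), np.int64(185)), (np.int64(276), np.int64(184)), (np.int64(277), np.int64(185)), (np.int64(278), np.int64(185)), (np.int64(279), np.int64(185)), (np.int64(280), np.int64(184)), (np.int64(281), np.int64(184)), (np.int64(282), np.int64(183)), (np.int64(283), np.int64(183)), (np.int64(284), np.int64(181))]
(0.5451, 0.156) hull right 284.4701 at row 175.0913 bottom 186.1625
(0.547, 0.157) hull right 285.22592 at row 174.86908 bottom 185.92967
(0.549, 0.157) hull right 286.0312 at row 174.86586 bottom 185.92595
191 262 [31, 33, 39, 106, 15
[... 485 characters left out ...]
218, 145, 132, 132]
195 262 [221, 221, 224, 236, 239, 174, 81, 85, 92, 82, 86, 87, 89, 81, 76, 74, 94, 105, 155, 210, 235, 227, 219, 219, 217, 146, 145]
196 262 [223, 220, 196, 226, 231, 227, 114, 101, 120, 82, 85, 86, 86, 81, 76, 89, 144, 149, 155, 230, 228, 192, 189, 219, 219, 219, 217]
197 262 [222, 218, 163, 170, 232, 238, 223, 179, 135, 95, 87, 88, 88, 82, 81, 81, 145, 190, 230, 230, 220, 102, 193, 219, 219, 219, 217]
198 262 [218, 212, 158, 105, 145, 200, 226, 228, 217, 170, 125, 105, 105, 103, 111, 109, 137, 136, 134, 116, 99, 126, 209, 211, 213, 216, 217]
(0.545, 0.157) cup L/R 264.69162 284.1859 T/B 188.85713 200.17107
(0.5475, 0.157) cup L/R 265.66852 285.16 T/B 188.85262 200.16583
```

>>> {"op": "move_arm", "data": {
  "motion": [
    {"tx": 0.0017, "ty": 0.001, "tz": 0, "twist": 0},
    {"tx": 0, "ty": 0, "tz": 0.008, "twist": 0},
    {"tx": 0, "ty": 0, "tz": 0.006, "twist": 0},
    {"tx": 0, "ty": 0, "tz": 0.003, "twist": 0},
    {"tx": 0, "ty": 0, "tz": 0.003, "twist": 0},
    {"tx": 0, "ty": 0, "tz": 0, "twist": 0}
  ]
}}

```text
clock: 11.2
position: [0.5438, 0.1583, 0.1102]
ee_rot: [-0.534, -3.095, 0.001]
force: [0.1, -0.2, -0.7]
width: 0.544
gripper_force: 15.0
```

>>> {"op": "move_arm", "data": {
  "motion": [
    {"tx": 0, "ty": 0, "tz": 0.002, "twist": 0},
    {"tx": 0, "ty": 0, "tz": 0.002, "twist": 0},
    {"tx": 0, "ty": 0, "tz": 0, "twist": 0}
  ]
}}

```text
clock: 11.5
position: [0.544, 0.1585, 0.1065]
ee_rot: [-0.534, -3.096, 0.0]
force: [-0.6, 0.4, -0.0]
width: 0.543
gripper_force: 15.0
```

>>> {"op": "move_arm", "data": {
  "motion": [
    {"tx": 0, "ty": 0, "tz": 0.002, "twist": 0},
    {"tx": 0, "ty": 0, "tz": 0.002, "twist": 0},
    {"tx": 0, "ty": 0, "tz": 0.002, "twist": 0},
    {"tx": 0, "ty": 0, "tz": 0, "twist": 0}
  ]
}}

```text
clock: 11.9
position: [0.5439, 0.1585, 0.1004]
ee_rot: [-0.534, -3.095, 0.0]
force: [0.7, 0.0, -0.4]
width: 0.54
gripper_force: 15.0
```

>>> {"op": "move_arm", "data": {
  "motion": [
    {"tx": 0, "ty": 0, "tz": 0.002, "twist": 0},
    {"tx": 0, "ty": 0, "tz": 0.002, "twist": 0},
    {"tx": 0, "ty": 0, "tz": 0.002, "twist": 0},
    {"tx": 0, "ty": 0, "tz": 0, "twist": 0}
  ]
}}

```text
clock: 12.3
position: [0.5439, 0.1584, 0.0944]
ee_rot: [-0.534, -3.095, 0.0]
force: [-0.2, 0.4, -0.7]
width: 0.537
gripper_force: 15.0
```

>>> {"op": "move_arm", "data": {
  "motion": [
    {"tx": 0, "ty": 0, "tz": 0.002, "twist": 0},
    {"tx": 0, "ty": 0, "tz": 0.002, "twist": 0},
    {"tx": 0, "ty": 0, "tz": 0.0015, "twist": 0},
    {"tx": 0, "ty": 0, "tz": 0, "twist": 0},
    {"tx": 0, "ty": 0, "tz": 0, "twist": 0}
  ]
}}

```text
clock: 12.8
position: [0.5441, 0.1585, 0.0892]
ee_rot: [-0.534, -3.096, 0.0]
force: [0.2, -0.8, -0.2]
width: 0.546
gripper_force: 15.0
```

```bash
python3 - <<'E'
from h import *
b=arm.get_image("side");a=arm.get_image("top");out=[]
for c,im in(("top",a),("side",b)):
    u,v=proj(c,(.546,.157,.1)).astype(int);x0,y0=u-25,v-20
    out.append(cv2.resize(im[y0:y0+50,x0:x0+50,::-1],(400,400),interpolation=cv2.INTER_CUBIC))
cv2.imwrite("pics/f.png",out[1])
E
```

```text
(no output)
```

View pics/f.png

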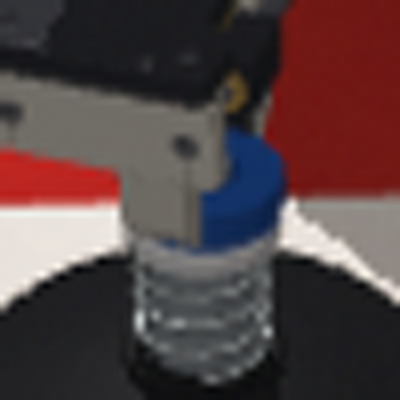

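The picture shows the collar just above the cup, around the stud. I'll lower it 1 mm and release.

>>> {"op": "move_arm", "data": {
  "motion": [
    {"tx": 0, "ty": 0, "tz": 0.001, "twist": 0},
    {"tx": 0, "ty": 0, "tz": 0, "twist": 0}
  ]
}}

```text
clock: 13.1
position: [0.544, 0.1585, 0.0882]
ee_rot: [-0.534, -3.096, 0.0]
force: [0.3, 0.6, -0.6]
width: 0.544
gripper_force: 15.0
```

>>> {"op": "move_arm", "data": {
  "motion": [
    {"tx": 0, "ty": 0, "tz": 0, "twist": 0},
    {"tx": 0, "ty": 0, "tz": 0, "twist": 0},
    {"tx": 0, "ty": 0, "tz": 0, "twist": 0},
    {"tx": 0, "ty": 0, "tz": 0, "twist": 0},
    {"tx": 0, "ty": 0, "tz": -0.02, "twist": 0},
    {"tx": 0, "ty": 0, "tz": -0.04, "twist": 0},
    {"tx": 0, "ty": 0, "tz": -0.04, "twist": 0}
  ],
  "gripper": -1
}}

```text
clock: 13.8
position: [0.5435, 0.1581, 0.189]
ee_rot: [-0.535, -3.094, 0.002]
force: [0.9, 0.4, 0.8]
width: 0.998
gripper_force: 0.0
```

```bash
python3 - <<'E'
from h import *
o=arm.observe();print(o["clock"])
plan((.606,-.2555,.19),67)
for q,X in(("clip",(.633,-.269,0)),("clip_tab",(.606,-.2545,.022)),("clip_lips",(.639,-.269,.003))):meas(q,X,2)
E
```

```text
13.8
tool [-0.1977 -0.3687 -0.0008] ytool 70.39 j [-0.69  0.39  0.42  1.79 -0.18  1.    1.04]
twist deg about tool z 3.394041170733132 units 0.03771156856370147
clip [2, 1] [ 0.626  -0.2706] [ 0.6257 -0.2642] [ 0.6246 -0.269   0.0069]
clip_tab [2, 2] [ 0.6019 -0.2581] [ 0.6049 -0.2557] [ 0.6031 -0.2575  0.0239]
clip_lips [2, 2] [ 0.6382 -0.2652] [ 0.6381 -0.2679] [ 6.387e-01 -2.659e-01  1.000e-04]
```

```bash
python3 - <<'E'
from h import *
a=arm.get_image("top");b=arm.get_image("side");out=[]
def W(o,yaw,P):
    c,s=np.cos(yaw),np.sin(yaw);return (o[0]+c*P[0]-s*P[1],o[1]+s*P[0]+c*P[1],P[2])
tab=(.605,-.256);yaw=np.radians(-20)
for c,im in(("top",a),("side",b)):
    u,v=proj(c,(.615,-.26,.01)).astype(int);x0,y0=u-20,v-20;cr=cv2.resize(im[y0:y0+40,x0:x0+40,::-1],(400,400),interpolation=cv2.INTER_NEAREST)
    o=W(tab,yaw,(.028,0,0))[:2]
    def pl(P,col):cv2.polylines(cr,[((np.array([proj(c,W(o,yaw,q)) for q in P])+.5-[x0,y0])*10).astype(np.int32)],True,col,1)
    for z in(.006,.037):pl([(-.038,-.006,z),(-.018,-.006,z),(-.018,.006,z),(-.038,.006,z)],(0,0,255))
    pl([(-.038,-.0155,.003),(.017,-.0155,.003),(.017,.0155,.003),(-.038,.0155,.003)],(255,0,0))
    h=cv2.cvtColor(im,cv2.COLOR_RGB2HSV);ym=(h[...,0]>18)&(h[...,0]<36)&(h[...,1]>130);t,n=blob(ym,proj(c,(.605,-.256,.0215)));
    hull=cv2.convexHull(np.array([proj(c,W(o,yaw,(x,y,z))) for x in(-.038,-.018) for y in(-.006,.006) for z in(.006,.037)],np.float32))
    print(c,n,cv2.contourArea(hull),"shift",at_z(c,t/[560,420],.0215)-at_z(c,cen(hull)/[560,420],.0215))
    out.append(cr)
cv2.imwrite("pics/g.png",np.hstack(out))
E
```

```text
top 34 55.22827121382579 shift [ 0.00074984 -0.00372574  0.        ]
side 149 170.20971880666912 shift [-0.00216161 -0.00319402  0.        ]
```

View pics/g.png

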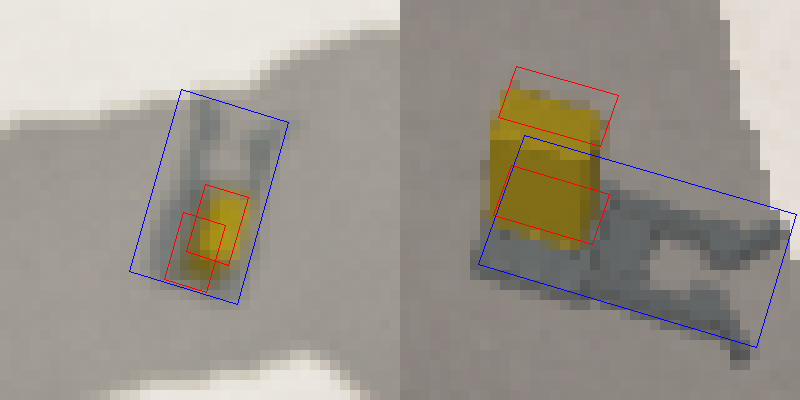

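The overlay shows the clip at yaw about −20°, already in line with the tool, and the tab at about (0.604, −0.259). Moving there.

>>> {"op": "move_arm", "data": {
  "motion": [
    {"tx": -0.0197, "ty": -0.0373, "tz": 0, "twist": 0},
    {"tx": -0.0197, "ty": -0.0373, "tz": 0, "twist": 0},
    {"tx": -0.0197, "ty": -0.0373, "tz": 0, "twist": 0},
    {"tx": -0.0197, "ty": -0.0373, "tz": 0, "twist": 0},
    {"tx": -0.0197, "ty": -0.0373, "tz": 0, "twist": 0},
    {"tx": -0.0197, "ty": -0.0373, "tz": 0, "twist": 0},
    {"tx": -0.0197, "ty": -0.0373, "tz": 0, "twist": 0},
    {"tx": -0.0197, "ty": -0.0373, "tz": 0.01, "twist": 0},
    {"tx": -0.0197, "ty": -0.0373, "tz": 0.02, "twist": 0},
    {"tx": -0.0197, "ty": -0.0373, "tz": 0.03, "twist": 0},
    {"tx": 0, "ty": 0, "tz": 0.04, "twist": 0},
    {"tx": 0, "ty": 0, "tz": 0.03, "twist": 0}
  ],
  "gripper": 0
}}

```text
clock: 16.3
position: [0.6034, -0.2595, 0.057]
ee_rot: [-0.539, -3.094, 0.001]
force: [-0.1, 0.9, -0.4]
width: 0.496
gripper_force: 0.0
```

>>> {"op": "move_arm", "data": {
  "motion": [
    {"tx": 0, "ty": 0, "tz": 0, "twist": 0},
    {"tx": 0, "ty": 0, "tz": 0, "twist": 0}
  ]
}}

```text
clock: 16.5
position: [0.6045, -0.2575, 0.0596]
ee_rot: [-0.534, -3.095, -0.0]
force: [0.7, -0.1, -0.0]
width: 0.503
gripper_force: 0.0
```

```bash
python3 - <<'E'
from h import *
plan((.604,-.259,.01),70.4);o=arm.observe();print(o["position"],o["width"])
b=arm.get_image("side");x0,y0=270,310
cv2.imwrite("pics/i.png",cv2.resize(b[y0-30:y0+70,x0-30:x0+90,::-1],(720,600),interpolation=cv2.INTER_CUBIC))
print(proj("side",(.604,-.259,.0)),proj("side",o["position"]))
E
```

```text
tool [-0.0001 -0.0016  0.0496] ytool 70.42 j [ 0.05  0.68  0.42  1.68 -0.34  0.86  1.85]
twist deg about tool z 0.0210145934428283 units 0.00023349548269809223
[ 0.60450008 -0.25750739  0.05958541] 0.5026749460083254
[306.12445368 353.14738992] [307.64786937 333.37162953]
```

View pics/i.png

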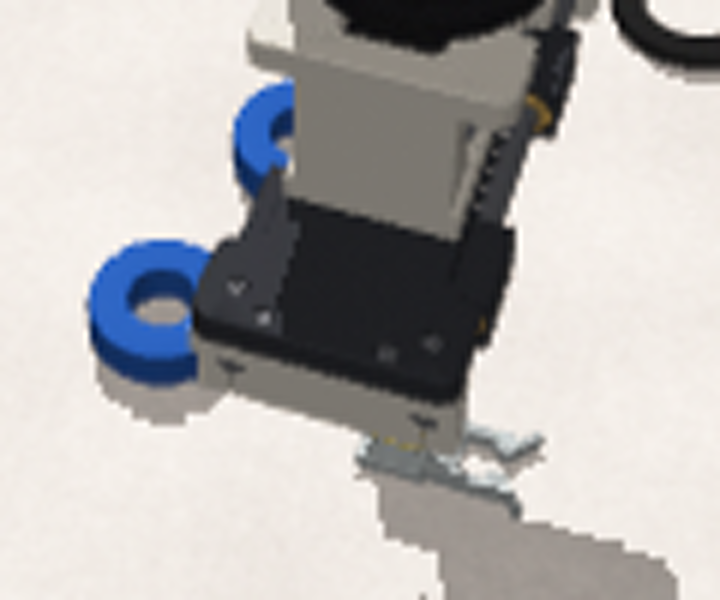

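>>> {"op": "move_arm", "data": {
  "motion": [
    {"tx": 0, "ty": -0.0015, "tz": 0.02, "twist": 0},
    {"tx": 0, "ty": 0, "tz": 0.018, "twist": 0},
    {"tx": 0, "ty": 0, "tz": 0.01, "twist": 0},
    {"tx": 0, "ty": 0, "tz": 0, "twist": 0},
    {"tx": 0, "ty": 0, "tz": 0, "twist": 0}
  ]
}}

```text
clock: 17.05
position: [0.6048, -0.2592, 0.0126]
ee_rot: [0.534, 3.094, -0.0]
force: [-0.0, -0.2, 0.1]
width: 0.499
gripper_force: 0.0
```

>>> {"op": "move_arm", "data": {
  "motion": [
    {"tx": 0, "ty": 0, "tz": 0, "twist": 0},
    {"tx": 0, "ty": 0, "tz": 0, "twist": 0},
    {"tx": 0, "ty": 0, "tz": 0, "twist": 0},
    {"tx": 0, "ty": 0, "tz": 0, "twist": 0},
    {"tx": 0, "ty": 0, "tz": 0, "twist": 0},
    {"tx": 0, "ty": 0, "tz": 0, "twist": 0}
  ],
  "gripper": 1,
  "squeeze": 50
}}

```text
clock: 17.65
position: [0.604, -0.259, 0.0114]
ee_rot: [0.534, 3.096, 0.0]
force: [-0.0, -0.1, 1.7]
width: 0.125
gripper_force: 50.0
```

>>> {"op": "move_arm", "data": {
  "motion": [
    {"tx": 0, "ty": 0, "tz": -0.02, "twist": 0},
    {"tx": 0, "ty": 0, "tz": -0.04, "twist": 0},
    {"tx": 0, "ty": 0, "tz": -0.045, "twist": 0},
    {"tx": 0, "ty": 0, "tz": -0.045, "twist": 0},
    {"tx": 0.025, "ty": 0.0373, "tz": 0, "twist": 0},
    {"tx": 0.025, "ty": 0.0373, "tz": 0, "twist": 0},
    {"tx": 0.025, "ty": 0.0373, "tz": 0, "twist": 0},
    {"tx": 0.025, "ty": 0.0373, "tz": 0, "twist": 0},
    {"tx": 0.025, "ty": 0.0373, "tz": 0, "twist": 0},
    {"tx": 0, "ty": 0, "tz": 0, "twist": 0},
    {"tx": 0, "ty": 0, "tz": 0, "twist": 0}
  ]
}}

```text
clock: 18.75
position: [0.5486, -0.0401, 0.1613]
ee_rot: [-0.53, -3.097, -0.0]
force: [0.8, -1.3, -0.1]
width: 0.129
gripper_force: 50.0
```

```bash
python3 - <<'E'
from h import *
o=arm.observe();p=o["position"];print(p,o["width"],o["clock"])
P=np.array([.942,-.335,0])
L=p+.035*P;L[2]-=.0085
meas("clip_lips",L,3);print("expect lips",L)
C=p+.028*P;C[2]-=.0115;meas("clip",C,2);print("expect clip",C)
meas("stud_axis",(.546,.157,.082),2);meas("collar",(.546,.158,.082),3)
a=arm.get_image("top");b=arm.get_image("side")
for c,im in(("top",a),("side",b)):
    t,n=blob(blue(im),proj(c,(.546,.158,.09)));print(c,n,cv2.contourArea(cyl(c,.546,.158,.025,.082,.098)),fitc(c,t,.546,.158,.025,.082,.098))
u,v=proj("side",C).astype(int);A=b[v-30:v+20,u-30:u+30,::-1];u,v=proj("side",(.546,.158,.09)).astype(int);B=b[v-30:v+20,u-30:u+30,::-1]
u,v=proj("top",(.546,.158,.09)).astype(int);D=a[v-30:v+20,u-30:u+30,::-1]
cv2.imwrite("pics/j.png",cv2.resize(np.hstack([A,B,D]),(792,220),interpolation=cv2.INTER_CUBIC))
E
```

```text
[ 0.54857579 -0.04009818  0.1613368 ] 0.12942379424886302 18.75
clip_lips [0, 3] [ 0.5839 -0.0513] 
expect lips [ 0.58154579 -0.05182318  0.1528368 ]
clip [0, 2] [ 0.5701 -0.0439] 
expect clip [ 0.57495179 -0.04947818  0.1498368 ]
stud_axis [2, 0] [0.5503 0.1565] 
collar [3, 0] [0.552  0.1539] 
top 311 312.82929153810255 [0.55018722 0.15859695]
side 19 272.8980995262973 [0.64626852 0.3608454 ]
```

View pics/j.png

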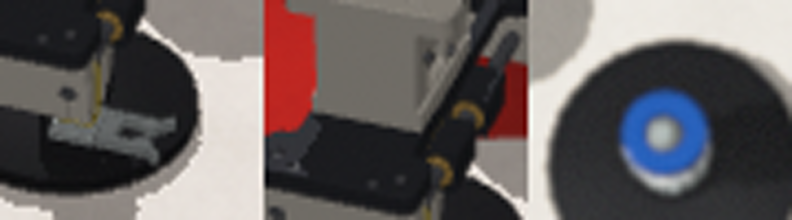

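The picture shows the clip held level, its mouth pointing along −20°, and the collar centred on the stud (third panel, about 660,133). Moving behind the stud and down to just above the collar.

>>> {"op": "move_arm", "data": {
  "motion": [
    {"tx": 0.0252, "ty": 0.0371, "tz": 0, "twist": 0},
    {"tx": 0.0252, "ty": 0.0371, "tz": 0, "twist": 0},
    {"tx": 0.0252, "ty": 0.0371, "tz": 0, "twist": 0},
    {"tx": 0.0252, "ty": 0.0371, "tz": 0, "twist": 0},
    {"tx": 0.025, "ty": 0.0373, "tz": 0, "twist": 0},
    {"tx": 0, "ty": 0, "tz": 0.02, "twist": 0},
    {"tx": 0, "ty": 0, "tz": 0.015, "twist": 0},
    {"tx": 0, "ty": 0, "tz": 0.01, "twist": 0},
    {"tx": 0, "ty": 0, "tz": 0, "twist": 0},
    {"tx": 0, "ty": 0, "tz": 0, "twist": 0}
  ]
}}

```text
clock: 21.85
position: [0.4928, 0.1753, 0.1165]
ee_rot: [0.536, 3.095, -0.0]
force: [-0.4, 0.3, -0.6]
width: 0.126
gripper_force: 50.0
```

```bash
python3 - <<'E'
from h import *
o=arm.observe();p=o["position"];print(p,o["width"],o["clock"]);plan((.4923,.1771,.11),70.4)
b=arm.get_image("side")
u,v=proj("side",(.53,.16,.1)).astype(int);A=b[v-30:v+30,u-40:u+40,::-1]
cv2.imwrite("pics/k.png",cv2.resize(A,(800,600),interpolation=cv2.INTER_CUBIC))
E
```

```text
[0.49278151 0.17534424 0.11653672] 0.12606108826736076 21.85
tool [0.001  0.0015 0.0065] ytool 70.36 j [-0.75  0.41  0.4   1.98 -0.22  0.8   1.01]
twist deg about tool z -0.04149890561032521 units -0.0004610989512258357
```

View pics/k.png

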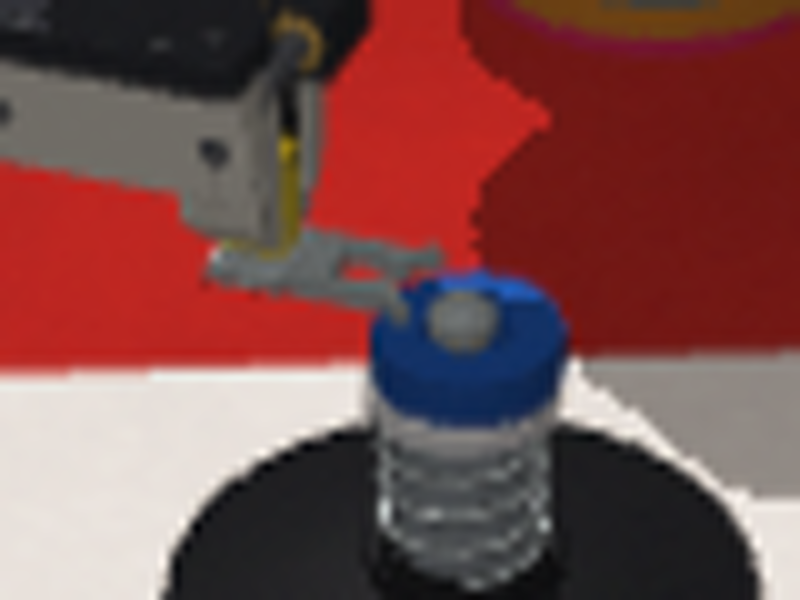

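The side crop shows the clip tips' midpoint at (422,282) and the stud at (465,320). They are in line along the push direction, tips about 12 mm from the axis. I'll go 5 mm nearer, then press down in steps.

>>> {"op": "move_arm", "data": {
  "motion": [
    {"tx": -0.005, "ty": 0.0005, "tz": 0, "twist": 0},
    {"tx": 0, "ty": 0, "tz": 0.003, "twist": 0},
    {"tx": 0, "ty": 0, "tz": 0.002, "twist": 0},
    {"tx": 0, "ty": 0, "tz": 0, "twist": 0},
    {"tx": 0, "ty": 0, "tz": 0, "twist": 0}
  ],
  "squeeze": 60
}}

```text
clock: 22.4
position: [0.4971, 0.1745, 0.1112]
ee_rot: [-0.534, -3.095, 0.0]
force: [0.4, -0.0, -0.2]
width: 0.128
gripper_force: 60.0
```

>>> {"op": "move_arm", "data": {
  "motion": [
    {"tx": 0, "ty": 0, "tz": 0.001, "twist": 0},
    {"tx": 0, "ty": 0, "tz": 0.001, "twist": 0},
    {"tx": 0, "ty": 0, "tz": 0.001, "twist": 0},
    {"tx": 0, "ty": 0, "tz": 0, "twist": 0}
  ]
}}

```text
clock: 22.8
position: [0.4973, 0.1747, 0.1082]
ee_rot: [0.534, 3.096, 0.0]
force: [-0.3, 0.8, 0.3]
width: 0.124
gripper_force: 60.0
```

>>> {"op": "move_arm", "data": {
  "motion": [
    {"tx": 0, "ty": 0, "tz": 0.001, "twist": 0},
    {"tx": 0, "ty": 0, "tz": 0.001, "twist": 0},
    {"tx": 0, "ty": 0, "tz": 0.001, "twist": 0},
    {"tx": 0, "ty": 0, "tz": 0, "twist": 0}
  ]
}}

```text
clock: 23.2
position: [0.4974, 0.1746, 0.1052]
ee_rot: [0.534, 3.096, 0.0]
force: [-1.5, -0.7, 2.0]
width: 0.127
gripper_force: 60.0
```

>>> {"op": "move_arm", "data": {
  "motion": [
    {"tx": 0, "ty": 0, "tz": 0.001, "twist": 0},
    {"tx": 0, "ty": 0, "tz": 0.001, "twist": 0},
    {"tx": 0, "ty": 0, "tz": 0, "twist": 0}
  ]
}}

```text
clock: 23.5
position: [0.4974, 0.1746, 0.1032]
ee_rot: [0.534, 3.096, 0.0]
force: [-0.5, 0.1, 1.7]
width: 0.125
gripper_force: 60.0
```

>>> {"op": "move_arm", "data": {
  "motion": [
    {"tx": 0, "ty": 0, "tz": 0.001, "twist": 0},
    {"tx": 0, "ty": 0, "tz": 0, "twist": 0}
  ]
}}

```text
clock: 23.7
position: [0.4974, 0.1746, 0.1022]
ee_rot: [0.534, 3.096, 0.0]
force: [-0.5, -0.2, 1.8]
width: 0.124
gripper_force: 60.0
```

>>> {"op": "move_arm", "data": {
  "motion": [
    {"tx": 0, "ty": 0, "tz": 0.001, "twist": 0},
    {"tx": 0, "ty": 0, "tz": 0, "twist": 0}
  ]
}}

```text
clock: 23.9
position: [0.4974, 0.1746, 0.1012]
ee_rot: [0.534, 3.096, 0.0]
force: [-0.2, 1.4, 2.6]
width: 0.126
gripper_force: 60.0
```

```bash
python3 - <<'E'
from h import *
v=proj("side",(.546,.157,.1)).astype(int)[1];y0=v-25
for n,z in(("cup",.082),):
    h=cyl("side",.5455,.1575,.025,z,z+.0001)[:,0];print("cup rows crop",(h[:,1].min()-y0+.5)*8,(h[:,1].max()-y0+.5)*8)
for sh in(.060,.064,.068,.072,.077):
    f=lambda z,r:(proj("side",(.5455,.1575-r,z))[1]-y0+.5)*8
    print(sh,"tip top back/front",round(f(sh+.033,-.005)),round(f(sh+.033,.005)),"head bottom front",round(f(sh+.024,.009)),"head top front",round(f(sh+.029,.009)),"groove bottom(front stud edge)",round(f(sh+.014,.009)))
E
```

```text
cup rows crop 209.978271484375 300.425537109375
0.06 tip top back/front 217 235 head bottom front 266 head top front 253 groove bottom(front stud edge) 291
0.064 tip top back/front 207 225 head bottom front 255 head top front 243 groove bottom(front stud edge) 281
0.068 tip top back/front 197 215 head bottom front 245 head top front 232 groove bottom(front stud edge) 271
0.072 tip top back/front 186 204 head bottom front 235 head top front 222 groove bottom(front stud edge) 261
0.077 tip top back/front 173 191 head bottom front 222 head top front 209 groove bottom(front stud edge) 248
```

The stud's height in the picture puts the shoulder at about 74 mm, so the stop is close. Using half-millimetre steps.

>>> {"op": "move_arm", "data": {
  "motion": [
    {"tx": 0, "ty": 0, "tz": 0.0005, "twist": 0},
    {"tx": 0, "ty": 0, "tz": 0, "twist": 0}
  ]
}}

```text
clock: 24.1
position: [0.4974, 0.1746, 0.1007]
ee_rot: [0.534, 3.096, 0.0]
force: [-0.1, 0.1, 2.7]
width: 0.128
gripper_force: 60.0
```

>>> {"op": "move_arm", "data": {
  "motion": [
    {"tx": 0, "ty": 0, "tz": 0.0005, "twist": 0},
    {"tx": 0, "ty": 0, "tz": 0, "twist": 0}
  ]
}}

```text
clock: 24.3
position: [0.4973, 0.1746, 0.1002]
ee_rot: [0.534, 3.096, 0.0]
force: [-0.3, 0.1, 3.3]
width: 0.126
gripper_force: 60.0
```

```bash
python3 - <<'E'
from h import *
o=arm.observe();print(o["position"],o["force"],o["ft_torque"],o["clock"])
b=arm.get_image("side")
u,v=proj("side",(.53,.16,.1)).astype(int);A=b[v-30:v+30,u-40:u+40,::-1]
cv2.imwrite("pics/l.png",cv2.resize(A,(800,600),interpolation=cv2.INTER_CUBIC))
E
```

```text
[0.49733874 0.17455442 0.10021681] [-0.30358918  0.12395879  3.34473652] [ 0.14438845 -0.01263861  0.03923209] 24.3
```

>>> {"op": "move_arm", "data": {
  "motion": [
    {"tx": 0, "ty": 0, "tz": 0.0005, "twist": 0},
    {"tx": 0, "ty": 0, "tz": 0, "twist": 0}
  ]
}}

```text
clock: 24.55
position: [0.4973, 0.1746, 0.0999]
ee_rot: [0.534, 3.096, 0.0]
force: [-2.3, -0.2, 5.4]
width: 0.126
gripper_force: 60.0
```

>>> {"op": "move_arm", "data": {
  "motion": [
    {"tx": 0, "ty": 0, "tz": 0.0005, "twist": 0},
    {"tx": 0, "ty": 0, "tz": 0, "twist": 0}
  ]
}}

```text
clock: 24.75
position: [0.4974, 0.1748, 0.0998]
ee_rot: [0.534, 3.096, 0.001]
force: [-3.4, 0.1, 11.0]
width: 0.128
gripper_force: 60.0
```

>>> {"op": "move_arm", "data": {
  "motion": [
    {"tx": 0, "ty": 0, "tz": 0.0005, "twist": 0},
    {"tx": 0, "ty": 0, "tz": 0, "twist": 0}
  ]
}}

```text
clock: 24.95
position: [0.4975, 0.1749, 0.0996]
ee_rot: [0.534, 3.096, 0.002]
force: [-4.6, 0.5, 13.8]
width: 0.125
gripper_force: 60.0
```

>>> {"op": "move_arm", "data": {
  "motion": [
    {"tx": 0, "ty": 0, "tz": 0.0005, "twist": 0},
    {"tx": 0, "ty": 0, "tz": 0, "twist": 0}
  ]
}}

```text
clock: 25.15
position: [0.4975, 0.175, 0.0995]
ee_rot: [0.534, 3.095, 0.002]
force: [-6.9, -0.1, 19.0]
width: 0.125
gripper_force: 60.0
```

It is at the hard stop: the force climbs about 9 N per mm near z = 0.0999, which matches the 74–75 mm shoulder. I'll ease off to about 9 N and push in.

>>> {"op": "move_arm", "data": {
  "motion": [
    {"tx": 0, "ty": 0, "tz": -0.001, "twist": 0},
    {"tx": 0, "ty": 0, "tz": 0, "twist": 0}
  ]
}}

```text
clock: 25.35
position: [0.4975, 0.1747, 0.0998]
ee_rot: [0.534, 3.095, 0.001]
force: [-2.3, 0.5, 10.0]
width: 0.127
gripper_force: 60.0
```

>>> {"op": "move_arm", "data": {
  "motion": [
    {"tx": -0.002, "ty": 0, "tz": 0, "twist": 0},
    {"tx": -0.002, "ty": 0, "tz": 0, "twist": 0},
    {"tx": 0, "ty": 0, "tz": 0, "twist": 0}
  ]
}}

```text
clock: 25.65
position: [0.5011, 0.1737, 0.0998]
ee_rot: [-0.534, -3.096, -0.001]
force: [-4.4, 1.1, 9.9]
width: 0.128
gripper_force: 60.0
```

>>> {"op": "move_arm", "data": {
  "motion": [
    {"tx": -0.002, "ty": 0, "tz": 0, "twist": 0},
    {"tx": 0, "ty": 0, "tz": 0, "twist": 0}
  ]
}}

```text
clock: 25.85
position: [0.503, 0.1731, 0.0999]
ee_rot: [-0.534, -3.096, -0.002]
force: [-3.7, 0.7, 11.2]
width: 0.127
gripper_force: 60.0
```

>>> {"op": "move_arm", "data": {
  "motion": [
    {"tx": -0.002, "ty": 0, "tz": 0, "twist": 0},
    {"tx": 0, "ty": 0, "tz": 0, "twist": 0}
  ]
}}

```text
clock: 26.05
position: [0.5045, 0.1727, 0.0999]
ee_rot: [-0.533, -3.095, -0.002]
force: [-5.4, 2.1, 13.4]
width: 0.129
gripper_force: 60.0
```

>>> {"op": "move_arm", "data": {
  "motion": [
    {"tx": -0.002, "ty": 0, "tz": 0, "twist": 0},
    {"tx": 0, "ty": 0, "tz": 0, "twist": 0}
  ]
}}

```text
clock: 26.25
position: [0.5056, 0.1723, 0.0999]
ee_rot: [-0.533, -3.094, -0.002]
force: [-8.2, 3.6, 16.8]
width: 0.126
gripper_force: 60.0
```

>>> {"op": "move_arm", "data": {
  "motion": [
    {"tx": -0.002, "ty": 0, "tz": 0, "twist": 0},
    {"tx": 0, "ty": 0, "tz": 0, "twist": 0}
  ]
}}

```text
clock: 26.45
position: [0.5062, 0.172, 0.0999]
ee_rot: [-0.532, -3.092, -0.002]
force: [-12.7, 3.5, 21.9]
width: 0.126
gripper_force: 60.0
```

>>> {"op": "move_arm", "data": {
  "motion": [
    {"tx": 0, "ty": 0, "tz": -0.0012, "twist": 0},
    {"tx": 0, "ty": 0, "tz": 0, "twist": 0}
  ]
}}

```text
clock: 26.65
position: [0.5066, 0.1712, 0.1002]
ee_rot: [-0.532, -3.093, 0.0]
force: [-6.9, 3.3, 4.2]
width: 0.122
gripper_force: 60.0
```

>>> {"op": "move_arm", "data": {
  "motion": [
    {"tx": -0.001, "ty": 0, "tz": -0.0003, "twist": 0},
    {"tx": 0, "ty": 0, "tz": 0, "twist": 0}
  ]
}}

```text
clock: 26.85
position: [0.5069, 0.1711, 0.1002]
ee_rot: [-0.532, -3.091, 0.001]
force: [-8.8, 3.6, 6.9]
width: 0.123
gripper_force: 60.0
```

>>> {"op": "move_arm", "data": {
  "motion": [
    {"tx": -0.001, "ty": 0, "tz": -0.0001, "twist": 0},
    {"tx": 0, "ty": 0, "tz": 0, "twist": 0}
  ]
}}

```text
clock: 27.05
position: [0.5073, 0.1709, 0.1002]
ee_rot: [-0.531, -3.091, 0.001]
force: [-10.7, 4.0, 7.0]
width: 0.129
gripper_force: 60.0
```

>>> {"op": "move_arm", "data": {
  "motion": [
    {"tx": -0.001, "ty": 0, "tz": -0.0002, "twist": 0},
    {"tx": 0, "ty": 0, "tz": 0, "twist": 0}
  ]
}}

```text
clock: 27.25
position: [0.5082, 0.1706, 0.1003]
ee_rot: [-0.531, -3.09, 0.001]
force: [-8.4, 3.4, 5.1]
width: 0.123
gripper_force: 60.0
```

>>> {"op": "move_arm", "data": {
  "motion": [
    {"tx": -0.001, "ty": 0, "tz": -0.0003, "twist": 0},
    {"tx": 0, "ty": 0, "tz": 0, "twist": 0}
  ]
}}

```text
clock: 27.45
position: [0.5093, 0.1702, 0.1005]
ee_rot: [-0.531, -3.091, 0.001]
force: [-6.9, 3.0, 3.9]
width: 0.124
gripper_force: 60.0
```

>>> {"op": "move_arm", "data": {
  "motion": [
    {"tx": -0.001, "ty": 0, "tz": 0.0004, "twist": 0},
    {"tx": -0.001, "ty": 0, "tz": 0, "twist": 0},
    {"tx": 0, "ty": 0, "tz": 0, "twist": 0}
  ]
}}

```text
clock: 27.75
position: [0.5126, 0.1691, 0.1004]
ee_rot: [-0.532, -3.093, 0.001]
force: [-4.0, 2.5, 1.8]
width: 0.128
gripper_force: 60.0
```

>>> {"op": "move_arm", "data": {
  "motion": [
    {"tx": -0.001, "ty": 0, "tz": 0, "twist": 0},
    {"tx": -0.001, "ty": 0, "tz": 0, "twist": 0},
    {"tx": 0, "ty": 0, "tz": 0, "twist": 0}
  ]
}}

```text
clock: 28.05
position: [0.5169, 0.1676, 0.1011]
ee_rot: [0.535, 3.095, 0.0]
force: [-0.7, 0.3, 2.0]
width: 0.123
gripper_force: 60.0
```

>>> {"op": "move_arm", "data": {
  "motion": [
    {"tx": -0.001, "ty": 0, "tz": 0, "twist": 0},
    {"tx": -0.001, "ty": 0, "tz": 0, "twist": 0},
    {"tx": 0, "ty": 0, "tz": 0, "twist": 0}
  ]
}}

```text
clock: 28.35
position: [0.5183, 0.167, 0.101]
ee_rot: [0.535, 3.095, -0.0]
force: [-0.6, 0.2, 2.6]
width: 0.124
gripper_force: 60.0
```

>>> {"op": "move_arm", "data": {
  "motion": [
    {"tx": -0.001, "ty": 0, "tz": 0, "twist": 0},
    {"tx": 0, "ty": 0, "tz": 0, "twist": 0}
  ]
}}

```text
clock: 28.55
position: [0.5187, 0.1669, 0.1009]
ee_rot: [-0.534, -3.095, 0.0]
force: [-3.4, 1.7, 4.3]
width: 0.126
gripper_force: 60.0
```

>>> {"op": "move_arm", "data": {
  "motion": [
    {"tx": -0.001, "ty": 0, "tz": 0, "twist": 0},
    {"tx": 0, "ty": 0, "tz": 0, "twist": 0}
  ]
}}

```text
clock: 28.75
position: [0.5188, 0.1668, 0.1008]
ee_rot: [-0.533, -3.094, 0.0]
force: [-6.1, 2.6, 6.2]
width: 0.125
gripper_force: 60.0
```

It snapped in and is rigid on the stop. I'll relax the load, release and withdraw upward.

>>> {"op": "move_arm", "data": {
  "motion": [
    {"tx": 0.0018, "ty": 0, "tz": 0, "twist": 0},
    {"tx": 0, "ty": 0, "tz": 0, "twist": 0}
  ]
}}

```text
clock: 28.95
position: [0.5185, 0.167, 0.1011]
ee_rot: [0.534, 3.095, 0.0]
force: [-1.1, -0.4, 2.9]
width: 0.128
gripper_force: 60.0
```

>>> {"op": "move_arm", "data": {
  "motion": [
    {"tx": 0, "ty": 0, "tz": 0, "twist": 0},
    {"tx": 0, "ty": 0, "tz": 0, "twist": 0},
    {"tx": 0, "ty": 0, "tz": 0, "twist": 0},
    {"tx": 0, "ty": 0, "tz": 0, "twist": 0},
    {"tx": 0, "ty": 0, "tz": -0.02, "twist": 0},
    {"tx": 0, "ty": 0, "tz": -0.04, "twist": 0},
    {"tx": 0, "ty": 0, "tz": -0.04, "twist": 0},
    {"tx": 0, "ty": -0.04, "tz": 0, "twist": 0},
    {"tx": 0, "ty": -0.04, "tz": 0, "twist": 0},
    {"tx": 0, "ty": -0.04, "tz": 0, "twist": 0},
    {"tx": 0, "ty": -0.04, "tz": 0, "twist": 0},
    {"tx": 0, "ty": 0, "tz": 0, "twist": 0}
  ],
  "gripper": 0
}}

```text
clock: 30.15
position: [0.4626, 0.0111, 0.2012]
ee_rot: [-0.545, -3.093, 0.001]
force: [1.4, -0.1, -0.2]
width: 0.503
gripper_force: 0.0
```

```bash
python3 - <<'E'
from h import *
for q,X in(("clip",(.546,.158,.091)),("clip_tab",(.5195,.1674,.113)),("clip_lips",(.5525,.1556,.094)),("collar",(.546,.158,.075))):meas(q,X,2)
a=arm.get_image("top")
t,n=blob(blue(a),proj("top",(.546,.158,.083)));print(n,fitc("top",t,.546,.158,.025,.075,.091))
E
```

```text
clip [2, 2] [0.5444 0.1564] [0.5482 0.1545] [0.5466 0.1568 0.0888]
clip_tab [1, 2] [0.5138 0.1754] [0.5179 0.1712] [0.5162 0.176  0.1093]
clip_lips [2, 2] [0.5493 0.1593] [0.548  0.1591] [0.5486 0.1592 0.0941]
collar [2, 2] [0.5538 0.1578] [0.5407 0.1674] [0.546  0.1561 0.0848]
162 [0.55531733 0.15675911]
```

```bash
python3 -c "
from cell import arm
print(arm.sign_off(), arm.observe()['clock'])"
```

```text
the job is handed in; nothing more can be done
the job is handed in; nothing more can be done
```

I put the collar on the cup, pressed it to its hard stop, snapped the clip fully home, let both go and handed the job in; the highest force I read was about 26 N, but hand-in returned no pass or fail.

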